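# Zero the gauge and hold a connector hood against the panel

### The arm

A 6-joint arm with a two-finger parallel gripper is mounted at the origin on the work surface. World frame = base frame: x ahead of the robot, y to its left, z up, the work surface at z = 0. Lengths are in mm, angles in rad, forces in N, time in s.
With the tool pointing down it reaches from about 350 to 975 mm from the base axis. Payload 7.1 kg.
Tool frame: the origin (TCP) lies at the very end of the fingers, on their centre line; the grasp point (between the pads) lies 19 mm behind it; x points along the fingers, y is the direction in which the jaws open and shut, and the axes are right-handed (so a half turn about x gives the same grasp; the last joint's range is limited). The gripper opens to 88 mm and grips with 3 to 60 N. Pads are 20 mm wide; open, the fingers measure 115 mm over their backs; the gripper's body (75 mm by 178 mm) begins 61 mm behind the grasp point.
Start: joints at [1.227, 0.423, 1.63, -0, 1.089, -0.019], TCP at [199.418, 592.315, 222.675] pointing down, gripper open.
Joint ranges: [-3, 3], [-0.9, 2.11], [0.09, 2.58], [-1.31, 4.45], [0.11, 2.69], [-2.54, 2.54]. Speed limits (rad/s): [2.39, 2.39, 3.01, 3.14, 3.14, 3.14].

### API

Orientations are given as a rotation vector (axis times angle).
In Python, from workcell import ctrl gives the robot as it stands. The module is installed in compiled form; this text tells all that it offers.
- The arm moves only by the tool carry_out, never from a script. Its argument "commands" is a list of rows, each a list of 6 numbers: the shift along the tool's x, y, z in m, then the turn, a rotation vector about the tool's x, y, z in degrees. In form: [[tx, ty, tz, rx, ry, rz], ...]. A call has 1 to 8 rows; each row shifts and turns the pose as measured when the row begins, along the tool's axes as they then stand; what a row does not reach is not made up. A row lasts 1/8 s, in which the tool goes at most 62.5 mm and 10.7 degrees, less where a joint would pass 70% of its speed; a pose out of reach is approached as far as the arm can. A call with a gripper value outside its range is refused whole. "grip" is the closure, from 0 (fully open) to 1 (shut), set as the call begins (left out, the last holds). The fingers move at their own pace and stop on an object; the grip force is fixed at half the most. Time passes only in rows, so rows that do not move let the fingers close. It gives the time, the measured TCP pose, the force and the opening at its end, in the units of the state.
- ctrl.get_obs(): the state, without advancing time (a new reading comes with each control period).
- ctrl.get_image(name): name is "scene" or "top" or "wrist"; returns a dict with "pixels" (420x560x3 uint8, blue, green, red), "intrinsics" (3x3 intrinsics, pixels), "dist_coeffs" ([k1, k2, p1, p2, k3] as OpenCV has them; the pictures are not rectified), "rvec" (rotation vector, rad) and "tvec" (3), from world to camera coordinates, as OpenCV has them. Camera axes: x right, y down, z forward; pixel columns grow to the right and rows downward; lengths in mm; the calibration is good to about 2 mm. A picture is of the moment at which its call begins. There is no depth.
- ctrl.close_job(): hands the job in, once; it reports no verdict.
The state is a dict: "t": time; "qpos": joint angles; "qvel": joint speeds; "joint_torque": joint torques, N m; "ee_pos": TCP position; "orientation": TCP orientation; "ft_force": force on the tool from outside, world axes, zero at the start; "moment": the same for the moment, N m; "width": finger opening in mm.
Only numpy, scipy, OpenCV 4.12 (cv2) and the standard library are available. Lean on these libraries where they do the work, as an engineer would, in place of code of your own. Each camera call takes 0.05 s, during which the arm holds its last target. There are 200 camera calls.

### The job

First turn the bezel of the fixture's dial gauge, with nothing pressing on the panel, until its zero mark lies under the needle. Then stand the grey connector hood upright on the fixture's bed and, flange flat against the upright panel, centred and square, press it steadily with about 10 N (7 to 13 N; never over 18 N) so that I can drive the screws. Finish while still holding it so, with your fingers touching the hood and no part of the fixture, the gauge's zero as set, and leave the other things where they are.

Things in the scene. Friction and masses are not known exactly. Their poses are not given: they have to be found in the camera images.
- fixture: assembly fixture, fixed: dark steel bed 270 x 100 x 10 mm with an upright aluminium panel and behind it a dial force gauge. Origin on the bench (z = 0) below the middle of the panel's face at rest; +x is the press direction, +z up. The free bed, top 10 mm up, reaches 120 mm from the panel to -x; the gauge block (62 x 62 mm, top 34 mm up) is centred at x = +95 mm
- panel_face (a point): on the front face (looking to the fixture's -x) of the upright panel, 64 mm wide, 8 mm thick, from 11 to 61 mm above the bench; the point is at mid width, 31 mm above the bench, and moves with the panel; same axes as the fixture
- panel (a joint): how far (m) the panel is pushed back in the fixture's +x, 0 to 0.022, against a linear spring of 1000 N/m without preload: 0.001 is 1 N, 0.010 is 10 N; it springs back to 0. The gauge needle turns with it, 0.25 rad clockwise (from above) for each N
- bezel_top (a point): centre of the top of the gauge's bezel: steel disc 56 mm across, from 34 to 60 mm above the bench, with a white marked face on top; turns about the vertical, can be gripped across its rim at any yaw. A thin black needle, pivoted at the centre just above the face, points to the panel (fixture's -x) when the gauge is unloaded
- bezel (a joint): angle (rad) of the bezel, positive anticlockwise from above, -1.7 to 1.7; at 0 the zero mark (the longest, widest mark) lies under the unloaded needle. Light friction (0.03 N m); stays where it is left. Marks follow clockwise from zero, one per 2 N (0.5 rad), the one at 10 N longer
- hood: connector hood: grey metal box 48 (x) x 34 (y) x 40 mm tall, with a flange 6 mm thick, 46 mm wide, 40 mm tall on its +x end and a black cable gland, 20 mm across (25 at its nut), standing 20 mm out of its -x end, 22 mm up. Origin under the centre of the box; +x points to the flange; stands upright; about 0.2 kg
- hood_face (a point): middle of the flat outer face of the hood's flange, 30 mm from the hood's origin along its +x and 20 mm above its underside; same axes as the hood
- round_plug: bystander: black round plug standing on end, 38 mm across, 48 mm tall, origin at the centre of its underside
- long_plug: bystander: black flat plug lying along its x, 70 x 22 x 24 mm, origin under its centre
- flat_plug: bystander: small metal D-shaped plug, about 27 x 52 x 14 mm, origin under its centre
- terminal: bystander: grey terminal block 30 x 60 x 20 mm with three screws on top, origin under its centre
- screwdriver: bystander: screwdriver lying along its x, handle to its -x, about 200 mm long
- screw_cup: bystander: small steel bowl, 60 mm across, 35 mm tall
Things that resemble listed ones, but are neither listed nor needed, are in the scene too. Leave any blue or green look-alike of the hood alone.

How it is judged (in metres and radians):
On the way, in this order (a step that is already met when the one before it is completed fails the run):
1. the bezel's zero mark lies under the needle, the panel unloaded (value of joint bezel between -0.12 and 0.12 rad and value of joint panel below 0.0015 m and velocity of joint bezel between -0.05 and 0.05 rad/s), for 0.3 s.
2. the hood stands upright on the bed, flange towards the panel (z of hood in the frame of fixture between 0.006 and 0.014 m and angle between hood's own z axis and vertical below 0.1 rad and angle between the x axis of hood and the x axis of fixture, either way round below 0.12 rad and horizontal distance between hood_face and panel_face below 0.075 m), for 0.1 s.
At the end, for the whole second after the job is handed in: Held for the last second: bezel within 0.12 rad of zero; hood upright on the bed (4 mm), square (0.12 rad), flange on the panel (3 mm), centred (8 mm); panel 7 to 13 mm back (7 to 13 N), steady; fingers on the hood (over 3 N), robot off the fixture (value of joint bezel between -0.12 and 0.12 rad and z of hood in the frame of fixture between 0.006 and 0.014 m and angle between hood's own z axis and vertical below 0.1 rad and angle between the x axis of hood and the x axis of fixture, either way round below 0.12 rad and value of joint panel between 0.007 and 0.013 m and velocity of joint panel between -0.005 and 0.005 m/s and x of hood_face in the frame of panel_face between -0.003 and 0.003 m and y of hood_face in the frame of panel_face between -0.008 and 0.008 m and contact force between hood and fixture above 5 N and contact force between the fingers and hood above 3 N and contact force between each of the arm, the fingers and fixture below 0.5 N); the arm keeps its last pose, push and grip.
It fails at once if panel pushed with more than 18 N (18.5 mm) (value of joint panel above 0.0185 m).
It fails at once if another thing moved by more than 20 mm (distance of any of round_plug, long_plug, flat_plug, terminal, screwdriver, screw_cup from where it was at the start of the episode above 0.02 m).
It also fails if it takes over 51 s, if anything falls off the work surface, if the arm or the gripper's body presses on something with over 40 N, if the wrist force passes 120 N, or if a joint passes its speed limit or range.

## Working session

There is one attempt and no reset: what is moved stays moved. The work goes in short steps, Python scripts to look and compute and a tool call to move; the robot and the scene stay as the last step left them, time stands still between calls to the robot, and variables do not carry over. Pictures are saved under pics/ and viewed, about 8 in all and at most 12, crops included, and the job is handed in when it is done.

Besides the shell and the picture viewer there is one more tool, called after "Emit:" by a JSON object that holds its "method" and its "body". carry_out: Moves the arm, as the interface text tells. Its arguments: {"type":"object","properties":{"commands":{"type":"array"},"grip":{"type":"number"}},"required":["commands"]}

```bash
mkdir -p pics; cat > h.py <<'E'
import numpy as np, cv2
from scipy.spatial.transform import Rotation as R
from workcell import ctrl
def grab(name,fn):
    d=ctrl.get_image(name); cv2.imwrite(f'pics/{fn}.png',d['pixels']); np.savez(f'pics/{fn}.npz',**{k:np.array(v) for k,v in d.items()}); return d
def load(fn): return dict(np.load(f'pics/{fn}.npz'))
def ray(d,px,z):
    px=np.array(px,float).reshape(-1,1,2)
    u=cv2.undistortPoints(px,d['intrinsics'],d['dist_coeffs']).reshape(-1,2)
    Rm=cv2.Rodrigues(np.array(d['rvec'],float))[0]; t=np.array(d['tvec'],float).ravel()
    c=-Rm.T@t; v=np.c_[u,np.ones(len(u))]@Rm
    return c+v*((z-c[2])/v[:,2])[:,None]
def proj(d,P):
    return cv2.projectPoints(np.array(P,float).reshape(-1,3),np.array(d['rvec'],float),np.array(d['tvec'],float),d['intrinsics'],d['dist_coeffs'])[0].reshape(-1,2)
E
python3 - <<'E'
from h import *
a=grab('top','top0')['pixels'];b=grab('scene','scene0')['pixels']
cv2.imwrite('pics/top0v.png',cv2.resize(a,(800,600),interpolation=cv2.INTER_CUBIC))
o=ctrl.get_obs();print(o['t'],o['ee_pos'],o['orientation'],R.from_rotvec(o['orientation']).as_matrix().round(3),o['width'])
E
```

```text
0.1 [199.24746002 591.84063059 221.98954707] [ 0.25381815  1.55599144 -0.25599128] [[-0.     0.319  0.948]
 [-0.001  0.948 -0.319]
 [-1.    -0.001 -0.   ]] 87.75056936305069
```

View pics/top0v.png

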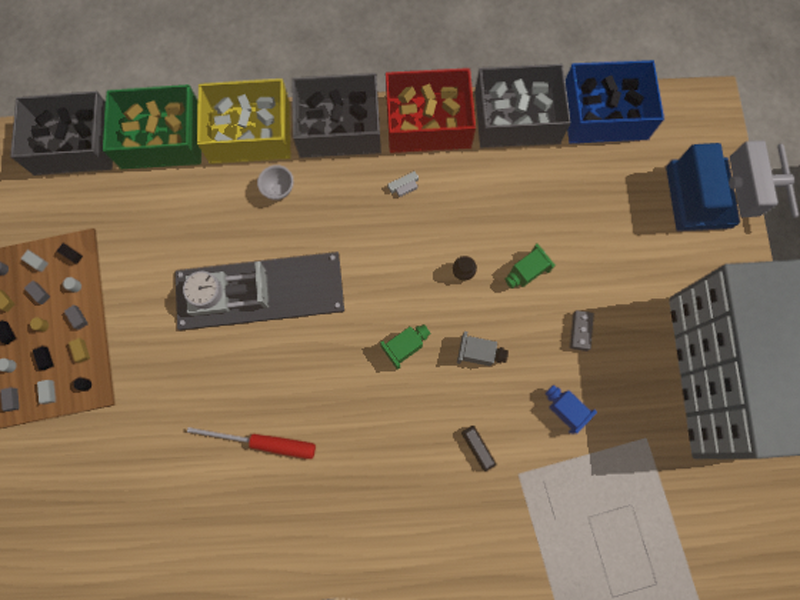

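View pics/scene0.png

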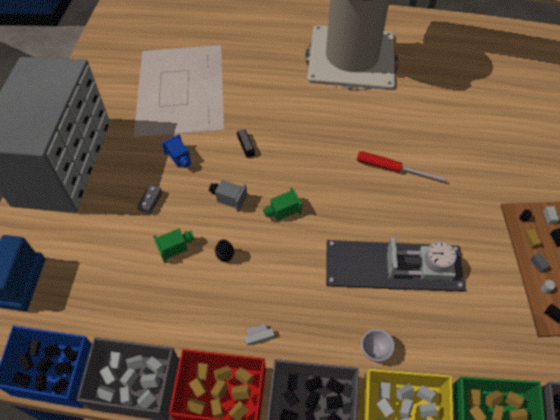

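The top view (800x600 scale) shows the fixture with gauge centre at (203,290), panel at about (262,285) and bed running to the right. The only grey hood is at (482,350), with its flange left and gland right. It could be confused with the green look-alikes (405,345) and (530,265), the blue one (570,408), and the grey terminal (581,330). I choose (482,350) and will check it in a close crop.

```bash
python3 - <<'E'
from h import *
d=load('top0');p=d['pixels']
a=cv2.resize(p[165:240,115:245],None,fx=6,fy=6,interpolation=cv2.INTER_CUBIC)[:, :780]
b=cv2.resize(p[215:270,305:370],None,fx=5,fy=5,interpolation=cv2.INTER_CUBIC)
out=np.zeros((600,800,3),np.uint8); a=cv2.resize(p[175:235,115:245],None,fx=6,fy=6,interpolation=cv2.INTER_CUBIC)
out[:300//1*1][:0]
out[0:330,0:780]=cv2.resize(p[177:232,115:245],None,fx=6,fy=6,interpolation=cv2.INTER_CUBIC)
out[335:600,0:325]=cv2.resize(p[217:270,305:370],None,fx=5,fy=5,interpolation=cv2.INTER_CUBIC)
s=load('scene0')['pixels']
out[335:600,330:655]=cv2.resize(s[170:223,200:265],None,fx=5,fy=5,interpolation=cv2.INTER_CUBIC)
cv2.imwrite('pics/crop0.png',out)
c=-cv2.Rodrigues(d['rvec'])[0].T@d['tvec'].ravel();print(c)
k=.7
print(ray(d,[[482*k,350*k]],40),ray(d,[[203*k,290*k]],60))
E
```

```text
[ 324.30331256 -110.11158421 1067.55472806]
[[ 474.92095697 -243.8038454    40.        ]] [[589.95271144 179.91260095  60.        ]]
```

View pics/crop0.png

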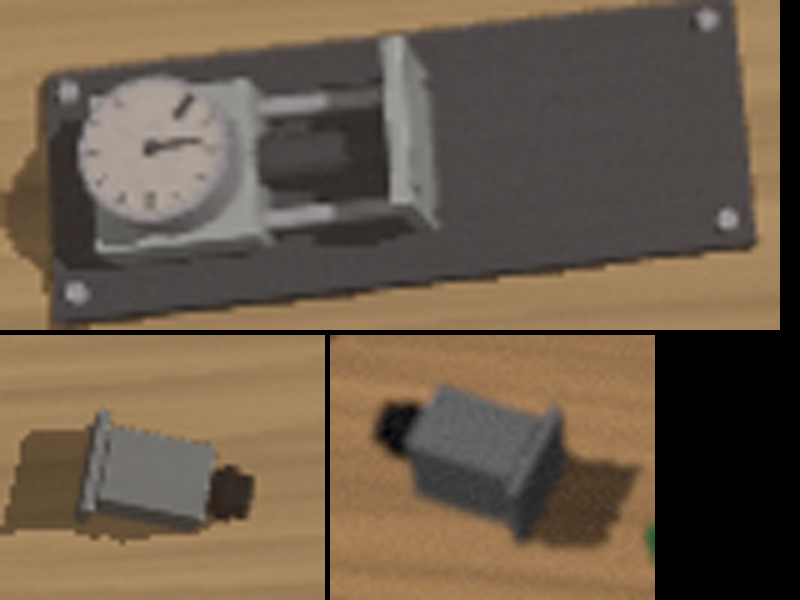

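The crop confirms the grey hood: flange to the left (+y) and gland to the right. The zero mark at (185,105) is about 40° anticlockwise of the needle, which points right to the panel, with the dial centre at (150,148).

```bash
python3 - <<'E'
from h import *
d=load('top0')
f=lambda L,ox,oy,s,x0=0,y0=0:[[(x-x0+.5)/s-.5+ox,(y-y0+.5)/s-.5+oy] for x,y in L]
C=ray(d,f([(68,92),(708,18),(728,218),(77,292)],115,177,6),11);print('bolts',C.round(1),np.linalg.norm(C-np.roll(C,1,0),axis=1))
ctr=C.mean(0); ax=(C[0]+C[3]-C[1]-C[2]);ax/=np.linalg.norm(ax);th=np.arctan2(ax[1],ax[0])
print('ctr',ctr,'yaw',th,'origin',ctr-15*ax,'gauge',ctr+80*ax)
g=ray(d,f([(150,148),(185,105),(200,140)],115,177,6),60);print(g)
a=lambda v:np.arctan2(v[1],v[0]); print('bezel approx',a(g[1]-g[0])-a(-ax),'needle',a(g[2]-g[0])-a(-ax))
# hood top: box corners & flange top corners z=40
H=ray(d,f([(105,427),(215,447),(203,522),(98,515),(105,412),(85,520)],305,217,5,0,335),40);print('hood',H.round(1))
v=H[1]-H[0];print(np.arctan2(-v[1],-v[0]))
E
```

```text
bolts [[631.8 232.3  11. ]
 [646.5 -17.4  11. ]
 [566.6 -22.2  11. ]
 [552.3 227.6  11. ]] [ 79.60333872 250.14941823  80.04867642 250.19003736]
ctr [599.31832019 105.09423514  11.        ] yaw 1.6289860405684176 origin [600.1906734  90.1196233  11.       ] gauge [594.66576975 184.95883165  11.        ]
[[594.27314935 185.55692149  60.        ]
 [609.88892707 172.67319311  60.        ]
 [596.20578312 167.00854441  60.        ]]
bezel approx 0.8227794482772437 needle 0.045629888691320675
hood [[ 498.6 -219.7   40. ]
 [ 486.8 -267.3   40. ]
 [ 454.1 -259.1   40. ]
 [ 460.  -213.6   40. ]
 [ 505.3 -220.3   40. ]
 [ 458.1 -207.8   40. ]]
1.3284422582434279
```

Emit:
{"method": "carry_out", "body": {"commands": [[0,-0.027,0.053,0,0,0],[0,-0.027,0.053,0,0,0],[0,-0.027,0.053,0,0,0],[0,-0.027,0.053,0,0,0],[0,-0.027,0.053,0,0,0],[0,-0.027,0.053,0,0,0],[0,-0.027,0.053,0,0,0],[0,-0.027,0.053,0,0,0]], "grip": 0}}

```text
t: 1.1
ee_pos: [539.1, 244.9, 219.9]
orientation: [0.246, 1.558, -0.251]
ft_force: [0.4, 1.5, -0.6]
width: 88.2
```

Emit:
{"method": "carry_out", "body": {"commands": [[0,-0.02,0.036,0,0,0],[0,-0.02,0.036,0,0,0],[0,0,0,0,0,0]]}}

```text
t: 1.48
ee_pos: [598.5, 178.5, 218.6]
orientation: [0.25, 1.559, -0.256]
ft_force: [-0.1, 0.1, 0.1]
width: 87.8
```

```bash
cat >> h.py <<'E'
def delta(target,yaw=None):
    o=ctrl.get_obs(); M=R.from_rotvec(o['orientation']).as_matrix(); p=np.array(o['ee_pos'])
    if yaw is None: yaw=np.arctan2(M[1,1],M[0,1])
    T=np.array([[0,np.cos(yaw),np.sin(yaw)],[0,np.sin(yaw),-np.cos(yaw)],[-1,0,0]])
    print('t',round(o['t'],2),'pos',p.round(1),'yaw',round(np.degrees(np.arctan2(M[1,1],M[0,1])),2),'w',round(o['width'],1),'F',np.round(o['ft_force'],1),'q',np.round(o['qpos'],2))
    print(' shift mm',(M.T@(np.array(target)-p)).round(1),'turn deg',np.degrees(R.from_matrix(M.T@T).as_rotvec()).round(1))
E
python3 - <<'E'
from h import *
d=grab('wrist','w1')
delta([594.5,185.2,40])
print(proj(d,[[594.5,185.2,60],[600.2,90.1,31]]))
E
```

```text
t 1.52 pos [597.5 179.5 218.5] yaw 71.59 w 87.9 F [-0.3  0.3 -0. ] q [ 0.27  0.43  1.63 -0.    1.09 -0.98]
 shift mm [178.5   5.2  -4.1] turn deg [-0.  -0.2  0.2]
[[286.13247704 185.73162584]
 [200.87825068 213.92353154]]
```

View pics/w1.png

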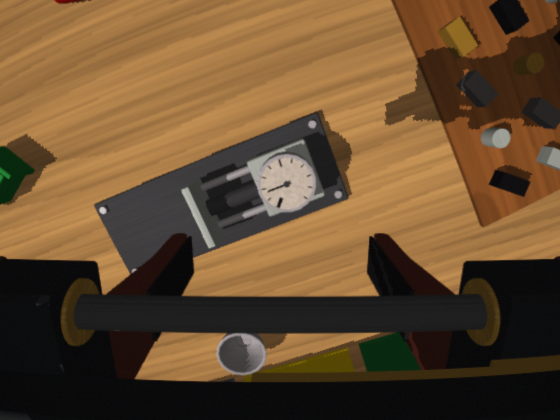

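The wrist view puts the dial centre at (287,184), against (286,186) predicted. The needle points at about (270,189) and the wide zero mark is at about (280,203).

```bash
python3 - <<'E'
from h import *
d=load('w1');g=cv2.cvtColor(d['pixels'],cv2.COLOR_BGR2GRAY)
m=cv2.inRange(g[145:225,245:330],130,255);m=cv2.morphologyEx(m,cv2.MORPH_CLOSE,np.ones((5,5)))
n,l,s,c=cv2.connectedComponentsWithStats(m);i=1+s[1:,4].argmax();print(s[i],c[i]+[245,145])
c0=ray(d,[c[i]+[245,145]],60)[0];print(c0)
c0=np.array([594.5,185.2,60])
yy,xx=np.mgrid[140:232,240:335];P=ray(d,np.c_[xx.ravel(),yy.ravel()],60)-c0
r=np.hypot(P[:,0],P[:,1]);a=np.degrees((np.arctan2(P[:,1],P[:,0])-(1.629+np.pi)+np.pi)%(2*np.pi)-np.pi);v=g[140:232,240:335].ravel()
for lo,hi in((8,14),(17,20),(20,25)):
  k=(r>lo)&(r<hi);print(lo,hi,[(b,int(v[k&(abs(a-b)<3)].min())) for b in range(-174,180,6) if (k&(abs(a-b)<3)).any() and v[k&(abs(a-b)<3)].min()<110])
k=(r>12)&(r<24)&(v<90)&(a>15)&(a<70);print('mark',a[k].mean(),k.sum())
E
```

```text
[   0    0   79   73 3308] [281.79504232 181.75725514]
[589.65151734 182.54324332  60.        ]
8 14 [(-12, 62), (-6, 56), (42, 29), (48, 34), (54, 91)]
17 20 [(-6, 93), (42, 37), (48, 22), (54, 100)]
20 25 [(-174, 97), (-120, 94), (-96, 69), (-72, 102), (-42, 109), (-12, 107), (42, 63), (48, 28), (126, 101)]
mark 46.18494671009985 28
```

Emit:
{"method": "carry_out", "body": {"commands": [[0.045,0.002,-0.002,0,0,0],[0.045,0.003,-0.002,0,0,0],[0.045,0,0,0,0,0],[0.035,0,0,0,0,0],[0,0,0,0,0,0]]}}

```text
t: 2.15
ee_pos: [590.5, 190.7, 44.9]
orientation: [0.247, 1.561, -0.25]
ft_force: [0.0, -0.3, 0.1]
width: 88.0
```

```bash
python3 -c "
from h import *
delta([594.5,185.2,42])"
```

```text
t 2.15 pos [590.5 190.7  44.9] yaw 71.87 w 88.0 F [ 0.  -0.3  0.1] q [ 0.29  0.66  1.72 -0.    0.77 -0.96]
 shift mm [ 2.9 -4.   5.5] turn deg [-0.  -0.2  0.2]
```

Emit:
{"method": "carry_out", "body": {"commands": [[0.003,-0.004,0.0055,0,0,0],[0,0,0,0,0,0]]}}

```text
t: 2.4
ee_pos: [595.5, 186.4, 44.3]
orientation: [0.246, 1.559, -0.248]
ft_force: [-0.3, -0.4, 0.0]
width: 88.0
```

Emit:
{"method": "carry_out", "body": {"commands": [[0,0,0,0,0,0],[0,0,0,0,0,0],[0,0,0,0,0,0],[0,0,0,0,0,0],[0,0,0,0,0,0]], "grip": 1}}

```text
t: 3.02
ee_pos: [596.2, 184.7, 47.3]
orientation: [0.245, 1.557, -0.249]
ft_force: [1.3, 3.6, -3.3]
width: 55.2
```

Emit:
{"method": "carry_out", "body": {"commands": [[0.001,0,0,8,0,0],[0,0,0,9,0,0],[0,0,0,9,0,0],[0,0,0,9,0,0],[0,0,0,7,0,0],[0,0,0,0,0,0],[0,0,0,0,0,0]]}}

```text
t: 3.9
ee_pos: [595.2, 183.5, 47.3]
orientation: [0.827, 1.406, -0.835]
ft_force: [0.2, -0.6, 1.1]
width: 55.3
```

```bash
python3 -c "
from h import *
delta([594.5,185.2,42],np.radians(71.9-46))"
```

```text
t 3.9 pos [595.2 183.5  47.3] yaw 28.84 w 55.3 F [ 0.2 -0.6  1.1] q [ 0.28  0.65  1.72 -0.    0.77 -0.22]
 shift mm [ 5.3  0.3 -1.8] turn deg [2.9 0.1 0.2]
```

Emit:
{"method": "carry_out", "body": {"commands": [[0,0,0,3.2,0,0],[0,0,0,0,0,0],[0,0,0,0,0,0]]}}

```text
t: 4.28
ee_pos: [595.1, 183.4, 47.2]
orientation: [0.866, 1.39, -0.874]
ft_force: [-0.7, 0.2, -0.3]
width: 55.3
```

Emit:
{"method": "carry_out", "body": {"commands": [[0,0,0,0,0,0],[0,0,0,0,0,0],[0,0,0,0,0,0],[0,0,0,0,0,0],[-0.03,0,0,0,0,0],[-0.05,0,0,0,0,0],[-0.05,0,0,0,0,0],[0,0,0,0,0,0]], "grip": 0}}

```text
t: 5.28
ee_pos: [595.6, 184.5, 180.2]
orientation: [0.864, 1.392, -0.872]
ft_force: [-0.3, -0.2, -1.3]
width: 88.1
```

```bash
python3 - <<'E'
from h import *
d=grab('wrist','w2');delta([594.5,185.2,42])
g=cv2.cvtColor(d['pixels'],cv2.COLOR_BGR2GRAY)
u=proj(d,[[594.5,185.2,60]])[0].round().astype(int);print(u)
x,y=max(u[0]-60,0),max(u[1]-50,0)
w=cv2.resize(d['pixels'][y:y+100,x:x+120],None,fx=5,fy=5,interpolation=cv2.INTER_CUBIC)
t=grab('top','t2'); w2=cv2.resize(t['pixels'][185:220,122:175],None,fx=5,fy=5,interpolation=cv2.INTER_CUBIC)
o=np.zeros((600,800,3),np.uint8);o[:w.shape[0],:w.shape[1]]=w;o[-w2.shape[0]:,-w2.shape[1]:]=w2;cv2.imwrite('pics/c2.png',o);print(x,y)
E
```

```text
t 5.33 pos [594.  184.1 178. ] yaw 26.06 w 87.9 F [-0.8 -0.1 -0.1] q [ 0.28  0.47  1.66 -0.    1.01 -0.17]
 shift mm [135.9   2.1  -1. ] turn deg [0.  0.1 0.5]
[281 199]
221 149
```

View pics/c2.png

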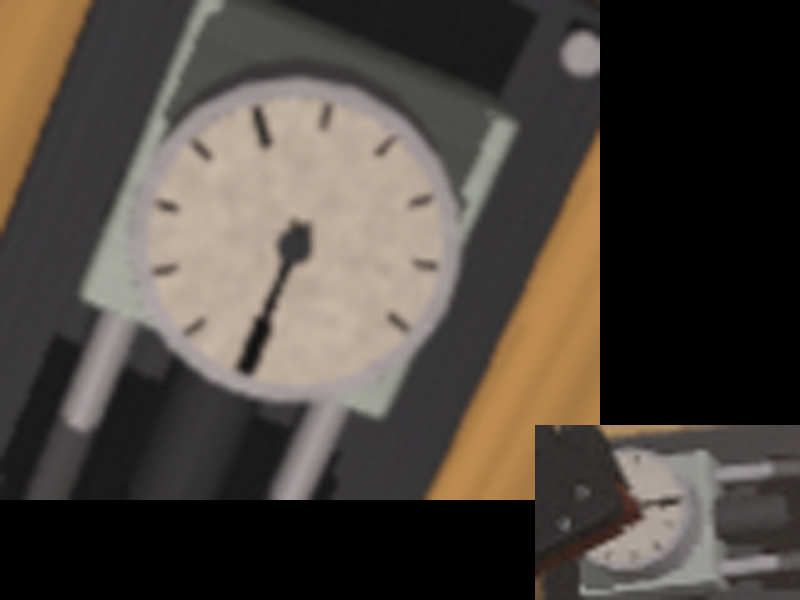

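The zero mark at (255,347) lies under the needle, within about 3°, so the bezel is set. On to the hood.

Emit:
{"method": "carry_out", "body": {"commands": [[-0.004,-0.036,0.04,0,0,0],[0,-0.036,0.04,0,0,0],[0,-0.036,0.04,0,0,0],[0,-0.036,0.04,0,0,0],[0,-0.036,0.04,0,0,0],[0,-0.036,0.04,0,0,0],[0,-0.036,0.04,0,0,0],[0,-0.036,0.04,0,0,0]]}}

```text
t: 6.38
ee_pos: [464.7, -237.8, 170.6]
orientation: [0.85, 1.42, -0.881]
ft_force: [0.5, 0.4, 0.2]
width: 87.8
```

Emit:
{"method": "carry_out", "body": {"commands": [[0,0,0,10,0,0],[0,0,0,10,0,0],[0,0,0,10,0,0],[0,0,0,8,0,0],[0,0,0,0,0,0],[0,0,0,0,0,0]]}}

```text
t: 7.12
ee_pos: [456.7, -239.3, 160.4]
orientation: [1.35, 1.132, -1.41]
ft_force: [-0.2, 0.5, -1.2]
width: 87.8
```

```bash
python3 - <<'E'
from h import *
d=grab('wrist','w3');delta([475,-240,180],np.radians(-14))
E
```

```text
t 7.17 pos [ 456.6 -239.3  160.5] yaw -12.87 w 87.6 F [-1.4  0.8 -0.5] q [-0.5   0.37  1.89 -0.02  0.93 -0.26]
 shift mm [-20.4  17.1  -3.3] turn deg [1.1 0.3 2.8]
```

View pics/w3.png

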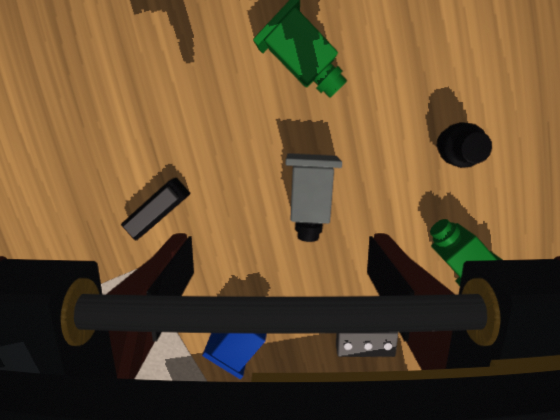

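The wrist view shows the grey hood at (312,190), flange up at (313,160) and gland down at (308,232). The blue, green and terminal neighbours are clear of the finger path.

```bash
python3 - <<'E'
from h import *
d=load('w3');p=d['pixels'][145:235,270:355]
hsv=cv2.cvtColor(p,cv2.COLOR_BGR2HSV)
print([hsv[y-145,x-270].tolist() for x,y in((312,190),(312,157),(312,164),(300,222),(312,140))])
m=cv2.inRange(hsv,(0,0,85),(180,60,255));m=cv2.morphologyEx(m,cv2.MORPH_OPEN,np.ones((3,3)))
n,l,s,c=cv2.connectedComponentsWithStats(m);i=1+s[1:,4].argmax();mm=l==i
for y in range(0,90,4):
  x=np.where(mm[y])[0]
  if len(x): print(y+145,x.min()+270,x.max()+270,end='; ')
pts=[]
for y in range(178,216):
  x=np.where(mm[y-145])[0]; pts.append((x.min()+270-.5,y,x.max()+270.5))
pts=np.array(pts)
L=ray(d,pts[:,[0,1]],40);Rr=ray(d,pts[:,[2,1]],40)
for A in(L,Rr):
  f=cv2.fitLine(A[:,:2].astype(np.float32),cv2.DIST_HUBER,0,.01,.01).ravel();print('\nedge yaw',np.degrees(np.arctan2(f[1],f[0]))%180,A.mean(0))
print(np.linalg.norm((L-Rr).mean(0)), 'mid',((L+Rr)/2).mean(0))
print('corners',ray(d,[(294,167),(333,168),(329,221),(292,220)],40).round(1))
E
```

```text
[[30, 7, 103], [30, 7, 38], [42, 12, 105], [30, 8, 62], [135, 22, 23]]
169 294 331; 173 294 333; 177 294 332; 181 294 332; 185 293 332; 189 293 331; 193 293 331; 197 293 331; 201 292 330; 205 292 330; 209 292 330; 213 291 329; 217 291 329; 221 294 329; 
edge yaw 74.11586 [ 459.80011488 -237.77561531   40.        ]

edge yaw 74.396255 [ 491.23302479 -244.5228464    40.        ]
32.148918374736205 mid [ 475.51656984 -241.14923086   40.        ]
corners [[ 466.5 -214.1   40. ]
 [ 497.1 -221.6   40. ]
 [ 485.6 -264.8   40. ]
 [ 455.4 -257.5   40. ]]
```

Emit:
{"method": "carry_out", "body": {"commands": [[0.01,0.0175,-0.004,2.1,0.3,2.8],[0.045,0,0,0,0,0],[0.03,0,0,0,0,0],[0,0,0,0,0,0]]}}

```text
t: 7.68
ee_pos: [475.5, -239.3, 72.7]
orientation: [1.395, 1.075, -1.392]
ft_force: [0.9, 0.0, 0.6]
width: 88.1
```

```bash
python3 -c "
from h import *
delta([475.5,-240,10],np.radians(-15))"
```

```text
t 7.67 pos [ 475.5 -239.3   72.7] yaw -14.61 w 88.1 F [0.9 0.  0.6] q [-0.49  0.51  1.92  0.    0.7  -0.23]
 shift mm [62.7  0.   0.6] turn deg [ 0.4  0.  -0.2]
```

Emit:
{"method": "carry_out", "body": {"commands": [[0.035,0,0,0.4,0,0],[0.025,0,0,0,0,0],[0,0,0,0,0,0]]}}

```text
t: 8.05
ee_pos: [478.2, -240.6, 14.7]
orientation: [1.399, 1.068, -1.393]
ft_force: [1.3, 0.3, 0.6]
width: 87.7
```

```bash
python3 -c "
from h import *
delta([475.5,-240,9],np.radians(-15))"
```

```text
t 8.05 pos [ 478.2 -240.6   14.7] yaw -14.84 w 87.7 F [1.3 0.3 0.6] q [-0.49  0.62  1.93  0.    0.58 -0.23]
 shift mm [ 5.7 -2.8  0.1] turn deg [ 0.2  0.1 -0.4]
```

Emit:
{"method": "carry_out", "body": {"commands": [[0.004,-0.003,0,0,0,0],[0,0,0,0,0,0],[0,0,0,0,0,0]]}}

```text
t: 8.43
ee_pos: [477.1, -240.9, 14.0]
orientation: [1.399, 1.064, -1.389]
ft_force: [0.2, -1.2, 1.4]
width: 87.4
```

Emit:
{"method": "carry_out", "body": {"commands": [[0,0,0,0,0,0],[0,0,0,0,0,0],[0,0,0,0,0,0],[0,0,0,0,0,0],[0,0,0,0,0,0],[0,0,0,0,0,0]], "grip": 1}}

```text
t: 9.18
ee_pos: [477.5, -241.1, 14.9]
orientation: [1.399, 1.063, -1.389]
ft_force: [0.4, 0.8, 0.3]
width: 34.2
```

```bash
python3 -c "
from h import *
delta([475.5,-240,9],np.radians(-15))"
```

```text
t 9.18 pos [ 477.5 -241.1   14.9] yaw -14.78 w 34.2 F [0.4 0.8 0.3] q [-0.49  0.62  1.94  0.    0.57 -0.23]
 shift mm [ 5.9 -2.3 -0.5] turn deg [ 0.2  0.1 -0.8]
```

Emit:
{"method": "carry_out", "body": {"commands": [[-0.045,0,0,0,0,0.5],[-0.055,0,0,0,0,0],[-0.005,0.0085,-0.048,0,0,0],[0,0.0085,-0.048,0,0,0],[0,0.0085,-0.048,0,0,0],[0,0.0085,-0.048,0,0,0],[0,0.0085,-0.046,0,0,0],[0,0.0085,-0.04,0,0,0]]}}

```text
t: 10.18
ee_pos: [597.6, 20.6, 122.1]
orientation: [1.407, 1.055, -1.388]
ft_force: [-0.1, 0.1, -2.1]
width: 34.0
```

Emit:
{"method": "carry_out", "body": {"commands": [[0,0,0,-9,0,0],[0,0,0,-9,0,0],[0,0,0,0,0,0]]}}

```text
t: 10.55
ee_pos: [597.9, 24.5, 120.8]
orientation: [1.166, 1.221, -1.155]
ft_force: [-0.2, 0.2, -3.0]
width: 33.8
```

```bash
python3 -c "
from h import *
delta([603.4,35.2,60],1.629-np.pi/2)"
```

```text
t 10.55 pos [597.9  24.5 120.8] yaw 3.57 w 33.8 F [-0.2  0.2 -3. ] q [ 0.02  0.51  1.77 -0.01  0.85 -0.03]
 shift mm [ 60.8   5.2 -10.8] turn deg [ 0.2  0.4 -0.9]
```

Emit:
{"method": "carry_out", "body": {"commands": [[0.035,0.005,-0.004,0,0.4,-0.9],[0.03,0,0,0,0,0],[0,0,0,0,0,0]]}}

```text
t: 10.92
ee_pos: [603.4, 28.1, 54.7]
orientation: [1.172, 1.232, -1.171]
ft_force: [0.4, -0.3, -0.5]
width: 33.7
```

```bash
python3 - <<'E'
from h import *
delta([603.4,35.2,27],1.629-np.pi/2)
d=grab('wrist','w4');s=grab('scene','s4')
cv2.imwrite('pics/c4.png',np.vstack([cv2.resize(d['pixels'][100:330,120:440],(640,460))[:320],cv2.resize(s['pixels'][210:300,320:480],(480,270))[:,:].copy() if 0 else cv2.resize(s['pixels'][215:285,310:470],(640,280))]))
E
```

```text
t 10.93 pos [603.4  28.1  54.7] yaw 2.93 w 33.7 F [ 0.4 -0.3 -0.5] q [ 0.03  0.62  1.76 -0.    0.76 -0.02]
 shift mm [27.7  0.4 -7.1] turn deg [-0.4  0.  -0. ]
```

View pics/c4.png

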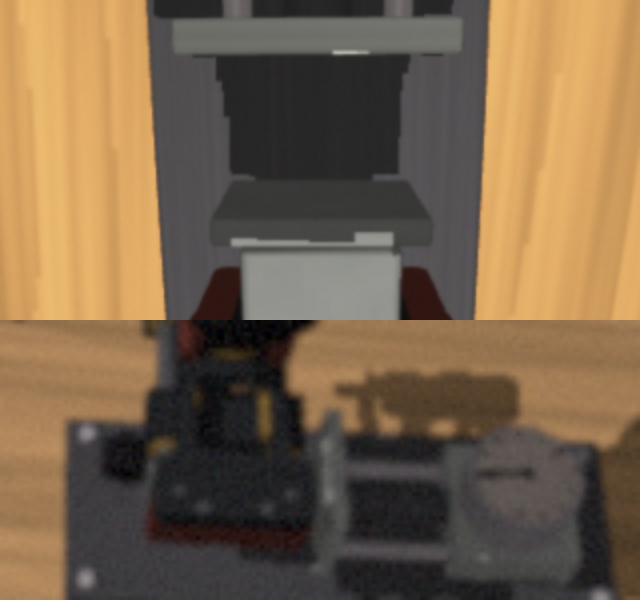

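The crop shows the hood held square: flange spans x 212–432 and the panel 173–462, so their centres are about 2 mm apart. There is a clear gap ahead of the panel.

```bash
python3 - <<'E'
from h import *
d=load('w4');f=lambda L:[[120+x/2-.25,100+y/2-.25] for x,y in L]
A=ray(d,f([(212,218),(432,218)]),79.8);B=ray(d,f([(175,53),(462,53),(173,18),(462,18)]),61)
T=np.array([600.2,90.1]);c,s=np.cos(1.629),np.sin(1.629);M=np.array([[c,s],[-s,c]])
print('flange in fixture',(A[:,:2]-T)@M.T,'\npanel',(B[:,:2]-T)@M.T)
print('tcp in fixture',M@(np.array([603.4,28.1])-T))
E
```

```text
flange in fixture [[-30.9373206   23.38783359]
 [-31.22036232 -21.08630166]] 
panel [[  1.41430288  33.02832128]
 [  1.00267035 -29.63575022]
 [  8.87743993  33.10390244]
 [  8.45984127 -29.38099949]]
tcp in fixture [-62.08115856   0.41200935]
```

Emit:
{"method": "carry_out", "body": {"commands": [[0.018,0,0,0,0,0],[0.008,0,0,0,0,0],[0,0,0,0,0,0],[0,0,0,0,0,0]]}}

```text
t: 11.52
ee_pos: [607.1, 28.0, 32.0]
orientation: [1.176, 1.226, -1.166]
ft_force: [-0.4, -0.0, -1.0]
width: 34.2
```

```bash
python3 -c "
from h import *
delta([602.1,58.1,25],1.629-np.pi/2)"
```

```text
t 11.53 pos [607.1  28.   32. ] yaw 2.88 w 34.2 F [-0.4 -0.  -1. ] q [ 0.03  0.66  1.77 -0.    0.71 -0.02]
 shift mm [  7.   -3.6 -30.3] turn deg [-0.5  0.  -0.5]
```

Emit:
{"method": "carry_out", "body": {"commands": [[0.004,-0.0035,0,-0.4,0,-0.5],[0.003,0,0,0,0,0],[0,0,0,0,0,0]]}}

```text
t: 11.9
ee_pos: [603.9, 27.9, 25.2]
orientation: [1.167, 1.235, -1.166]
ft_force: [0.9, 0.3, -2.8]
width: 33.8
```

```bash
python3 -c "
from h import *
delta([602.1,58.1,25],1.629-np.pi/2)"
```

```text
t 11.9 pos [603.9  27.9  25.2] yaw 3.31 w 33.8 F [ 0.9  0.3 -2.8] q [ 0.03  0.67  1.77 -0.    0.7  -0.03]
 shift mm [  0.2  -0.  -30.2] turn deg [-0.  0. -0.]
```

Emit:
{"method": "carry_out", "body": {"commands": [[0.001,0,0,0,0,0],[0,0,0,0,0,0],[0,0,0,0,0,0]]}}

```text
t: 12.28
ee_pos: [604.0, 27.9, 25.1]
orientation: [1.167, 1.235, -1.166]
ft_force: [0.3, -0.1, -1.8]
width: 33.9
```

Emit:
{"method": "carry_out", "body": {"commands": [[0.001,0,0,0,0,0],[0,0,0,0,0,0],[0,0,0,0,0,0]]}}

```text
t: 12.65
ee_pos: [604.3, 28.0, 24.9]
orientation: [1.167, 1.235, -1.166]
ft_force: [0.3, -1.5, -0.9]
width: 33.7
```

Emit:
{"method": "carry_out", "body": {"commands": [[0,0,-0.008,0,0,0],[0,0,-0.008,0,0,0],[0,0,-0.008,0,0,0],[0,0,0,0,0,0]]}}

```text
t: 13.15
ee_pos: [603.2, 53.9, 24.9]
orientation: [1.167, 1.234, -1.165]
ft_force: [-1.6, 1.5, 0.9]
width: 33.9
```

```bash
python3 -c "
from h import *
delta([602.1,60.3,25],1.629-np.pi/2)"
```

```text
t 13.15 pos [603.2  53.9  24.9] yaw 3.32 w 33.9 F [-1.6  1.5  0.9] q [ 0.07  0.67  1.77 -0.    0.7   0.01]
 shift mm [-0.1 -0.7 -6.4] turn deg [-0.   0.  -0.1]
```

Emit:
{"method": "carry_out", "body": {"commands": [[0,-0.0007,-0.005,0,0,0],[0,0,-0.004,0,0,0],[0,0,0,0,0,0]]}}

```text
t: 13.52
ee_pos: [601.9, 63.1, 24.9]
orientation: [1.166, 1.234, -1.165]
ft_force: [0.1, -1.9, 0.3]
width: 33.7
```

Emit:
{"method": "carry_out", "body": {"commands": [[0,0,-0.003,0,0,0],[0,0,0,0,0,0],[0,0,0,0,0,0]]}}

```text
t: 13.9
ee_pos: [601.8, 65.1, 24.9]
orientation: [1.166, 1.233, -1.166]
ft_force: [-0.4, -3.6, 0.0]
width: 34.0
```

Emit:
{"method": "carry_out", "body": {"commands": [[0,0,-0.0035,0,0,0],[0,0,0,0,0,0],[0,0,0,0,0,0]]}}

```text
t: 14.28
ee_pos: [601.7, 67.0, 25.0]
orientation: [1.164, 1.232, -1.166]
ft_force: [-0.7, -6.8, 0.3]
width: 34.0
```

Emit:
{"method": "carry_out", "body": {"commands": [[0,0,-0.003,0,0,0],[0,0,0,0,0,0],[0,0,0,0,0,0]]}}

```text
t: 14.65
ee_pos: [601.6, 67.8, 25.0]
orientation: [1.163, 1.23, -1.168]
ft_force: [1.0, -7.2, 0.3]
width: 33.6
```

```bash
python3 - <<'E'
from h import *
delta([601.3,71.2,25],1.629-np.pi/2)
F=[]
d=grab('wrist','w5');t=grab('top','t5')
for i in range(6):
  ctrl.get_image('wrist');F.append(ctrl.get_obs()['ft_force'])
print(np.mean(F,0),np.std(F,0))
cv2.imwrite('pics/c5.png',np.vstack([cv2.resize(d['pixels'][20:260,140:420],(560,480)),]))
E
```

```text
t 14.65 pos [601.6  67.8  25. ] yaw 3.32 w 33.6 F [ 1.  -7.2  0.3] q [ 0.1   0.67  1.77 -0.01  0.7   0.04]
 shift mm [-0.1 -0.1 -3.4] turn deg [-0.   0.3 -0.1]
[ 0.11824442 -7.13721719  1.10316274] [0.6185701  0.78008557 0.66454073]
```

View pics/c5.png

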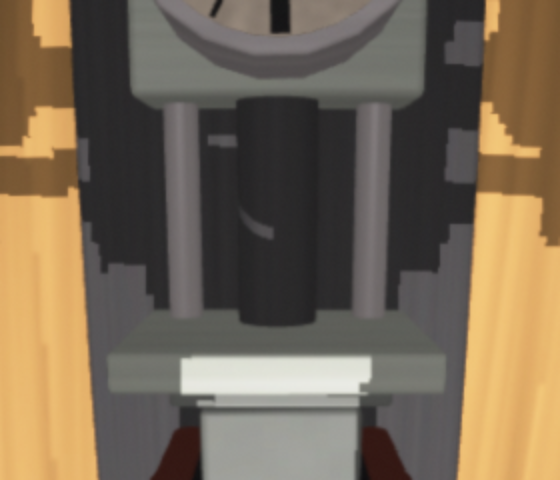

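The hood sits flush and centred (panel 108–445, hood 200–360, both centred near 278), with the zero mark still facing the panel. Push is 7.1 N; I'll bring it up to 10 N.

Emit:
{"method": "carry_out", "body": {"commands": [[0,0,-0.003,0,-0.2,0],[0,0,-0.003,0,0,0]]}}

```text
t: 15.3
ee_pos: [601.4, 71.5, 25.1]
orientation: [1.159, 1.226, -1.171]
ft_force: [0.6, -11.7, 0.9]
width: 34.2
```

```bash
cat > f.py <<'E'
from h import *
F=[];P=[]
for i in range(14):
  ctrl.get_image('wrist');o=ctrl.get_obs();F.append(o['ft_force']);P.append(o['ee_pos'])
  if i in(0,6,13): print(o['t'],np.round(o['ft_force'],1),np.round(o['ee_pos'],1))
print(np.mean(F[4:],0),np.mean(P[4:],0)); delta([601.3,71.2,25],1.629-np.pi/2)
E
python3 f.py
```

```text
15.35 [  0.2 -11.5   1.1] [601.4  71.6  25.1]
15.65 [  0.5 -10.7   1.3] [601.4  71.4  25.1]
16.0 [ 0.7 -9.7  1.3] [601.4  71.4  25.1]
[  0.46974297 -10.56193304   1.07413153] [601.39664713  71.41965113  25.08702988]
t 16.0 pos [601.4  71.4  25.1] yaw 3.31 w 33.8 F [ 0.7 -9.7  1.3] q [ 0.1   0.67  1.77 -0.02  0.71  0.06]
 shift mm [ 0.1 -0.1  0.2] turn deg [-0.   0.7 -0.1]
```

```bash
python3 - <<'E'
from h import *
t=grab('top','t6');s=grab('scene','s6');w=grab('wrist','w6')
o=np.zeros((600,800,3),np.uint8)
o[:300,:400]=cv2.resize(t['pixels'][170:230,120:200],(400,300));o[:300,400:]=cv2.resize(s['pixels'][225:285,385:465],(400,300))
o[300:,:400]=cv2.resize(w['pixels'][0:210,140:420],(400,300));o[300:,400:]=cv2.resize(s['pixels'][215:290,310:410],(400,300));cv2.imwrite('pics/c6.png',o)
E
```

```text
(no output)
```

View pics/c6.png

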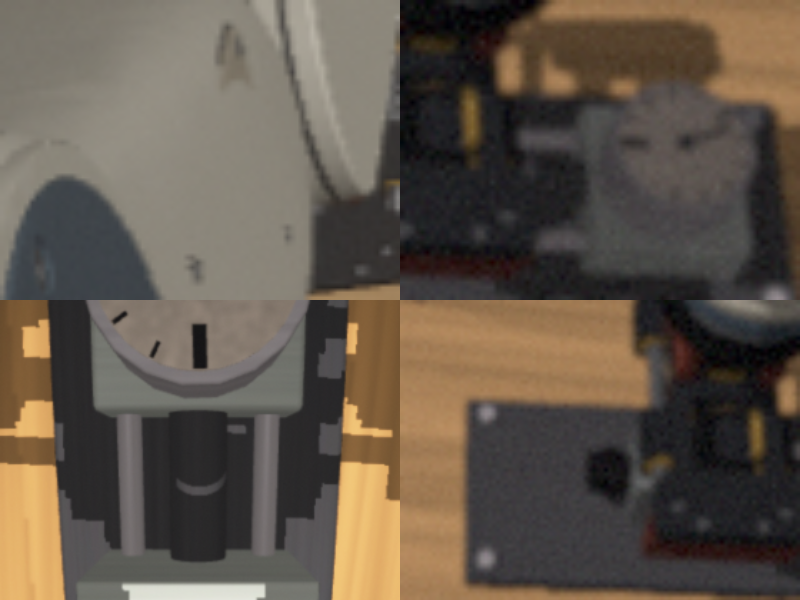

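The needle now points to about (735,118) from the pivot at (685,142). That is about 154° clockwise of the zero mark at (632,142), or roughly 10.7 N, which agrees with the wrist force. Handing in.

```bash
python3 -c "
from h import *
delta([601.3,71.2,25],1.629-np.pi/2)
print(ctrl.close_job())"
```

```text
t 16.15 pos [601.4  71.4  25.1] yaw 3.31 w 33.8 F [  0.7 -10.9   0.9] q [ 0.1   0.67  1.77 -0.02  0.71  0.06]
 shift mm [ 0.1 -0.1  0.2] turn deg [-0.   0.7 -0.1]
the job is handed in; nothing more can be done
None
```

I turned the bezel about 46° clockwise, which put its zero mark under the unloaded needle. I then stood the grey hood on the bed, pressed its flange against the panel with about 10.5 N, and handed the job in at 16.2 s still holding it. The hand-in gave no verdict.

- **Push:** the wrist force averaged 10.6 N and was steady. The gauge needle read about 10.7 N, and the panel travel estimated from where contact began was about 10.4 mm, so all three agree.
- **Bezel zero:** the mark was within about 3° of the needle when set, and still faced the panel in the last pictures.
- **Hood:** an image check just before contact showed it centred within about 1 mm and square, with the underside on the bed. The jaw opening of 34 mm matches the hood's width.
- **Deviations:** the tool tilted about 0.7° under load, inside the limit. The final top view was blocked by the arm, so the closing check relies on the scene and wrist views. I did not measure the finger-to-fixture clearance or check the other objects' positions at the end, but I saw no sign of contact.

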